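Find the push-light with the stiff switch

ROBOT

A 7-joint arm with a two-finger parallel gripper is mounted at the origin on the work surface. World frame = base frame: x ahead of the robot, y to its left, z up, the work surface at z = 0. Lengths are in m, angles in rad, forces in N, time in s.
With the tool pointing down it reaches from about 0.425 to 0.825 m from the base axis. Payload 3.6 kg.
Tool frame: the origin (TCP) lies midway between the tips of the shut fingers; the grasp point (between the pads) lies 19 mm behind it; z points along the fingers, y is the direction in which the jaws open and shut (so a half turn about z gives the same grasp; the last joint's range is limited). The gripper opens to 85 mm and grips with 20 to 120 N. Pads are 22 mm wide; open, the fingers measure 114 mm over their backs; the gripper's body (76 mm by 85 mm) begins 54 mm behind the grasp point. The pads swing forward as they close: fully open they stand 13 mm farther back than shut.
Start: joints at [1.248, 0.615, -0.013, 1.423, 0.008, 1.103, -0.04], TCP at [0.19, -0.622, 0.231] pointing down, gripper open.
Joint ranges: [-3.12, 3.12], [-0.3, 2.06], [-1.34, 1.32], [0.26, 2.42], [-1.36, 4.5], [0.01, 1.98], [-2.84, 2.84]. Speed limits (rad/s): [2.79, 2.79, 3.14, 3.14, 3.14, 3.14, 3.14].

INTERFACE

Orientations are given as a 3x3 rotation matrix whose columns are the frame's x, y, z axes.
In Python, from station import ctrl, effector, camera, camera_info gives the robot as it stands. Calls block until the motion is done:
- ctrl.move_pose(position, orientation): joint-space move of the TCP to a pose.
- ctrl.servo_line(position, frame=None, speed=0.15): straight line of the TCP; frame=None keeps the orientation; speed is the mean speed in m/s.
- ctrl.move_j(angles): joint-space move.
- effector.gripper_to(opening, effort=None): finger opening in m; effort is the grip in N (None keeps the last); returns when the fingers have stopped.
- ctrl.dwell(seconds).
- ctrl.solve_ik(position, orientation): joint angles nearest the present ones, or None.
- ctrl.get_obs(): the state.
- camera(name): name is "side" or "top"; returns the picture (400x640x3 uint8, blue, green, red); there is no depth.
- camera_info(name): a dict with "camera_matrix" (3x3 intrinsics, pixels), "xyz" and "orientation" of the camera in the world. Camera axes: x right, y up, looking along -z (the intrinsics and any distortion apply to the point x, -y, -z); pixel columns grow to the right and rows downward; lengths in m; the calibration is good to about 2 mm. A picture is of the moment at which its call begins. camera_info takes no time and is no camera call.
A pose or a line that the arm cannot do raises ctrl.MotionError and nothing moves.
- ctrl.close_job(): hands the job in, once; it reports no verdict.
The state is a dict: "t": time; "joints": joint angles; "qd": joint speeds; "joint_torque": joint torques, N m; "tool_pos": TCP position; "ee_rot": TCP orientation; "contact_force": force on the tool from outside, world axes, zero at the start; "torque": the same for the moment, N m; "finger_gap": finger opening in m.
Only numpy, scipy, OpenCV 4.12 (cv2) and the standard library are available. Lean on these libraries where they do the work, as an engineer would, in place of code of your own. Each camera call takes 0.05 s, during which the arm holds its last target.

TASK

Get the three push-lights ready for the power cut: push their buttons gently until they click and stay down, leaving the good lights standing where they are. One of the three has a stiff switch that does not give under a gentle push: do not force it (no more than 14 newtons on any button), but set that light down upright in the red pencil box, beside the pencils, without dropping it or disturbing the other things on the desk.

Things in the scene. Friction and masses are not known exactly. Their poses are not given: they have to be found in the camera images.
- light_1_center (a point): Centre (18 mm above its underside) of a loose battery push-light standing on the desk: upright white plastic disc 52 mm across, 36 mm high, about 190 g, with a grey push button 34 mm across on top. z is its axis, up. The three lights look exactly alike; any one of them, regardless of name or place, has the stiff switch.
- button_1_top (a point): Centre of the flat top of light_1's button: 17 mm above the light's top face (53 mm above the desk) when up, about 8 mm above it once clicked down. A stiff button starts to move at 2 to 3 N, gains about 4 N per mm, passes 14 N at about 3 mm, never clicks and comes back up. 6 to 8 N is enough to tell.
- button_1 (a joint): Travel of light_1's button, m: 0 up, about 0.009 clicked down. A good button's resistance rises to about 4 N at 2 to 3 mm, then falls to nothing; by 6 mm it snaps down and stays, on a springy stop (about 4 N per mm) which a finger that follows it meets. More than 14 N damages any button.
- light_2_center (a point): Centre (18 mm above its underside) of a loose battery push-light standing on the desk: upright white plastic disc 52 mm across, 36 mm high, about 190 g, with a grey push button 34 mm across on top. z is its axis, up. The three lights look exactly alike; any one of them, regardless of name or place, has the stiff switch.
- button_2_top (a point): Centre of the flat top of light_2's button: 17 mm above the light's top face (53 mm above the desk) when up, about 8 mm above it once clicked down. A stiff button starts to move at 2 to 3 N, gains about 4 N per mm, passes 14 N at about 3 mm, never clicks and comes back up. 6 to 8 N is enough to tell.
- button_2 (a joint): Travel of light_2's button, m: 0 up, about 0.009 clicked down. A good button's resistance rises to about 4 N at 2 to 3 mm, then falls to nothing; by 6 mm it snaps down and stays, on a springy stop (about 4 N per mm) which a finger that follows it meets. More than 14 N damages any button.
- light_3_center (a point): Centre (18 mm above its underside) of a loose battery push-light standing on the desk: upright white plastic disc 52 mm across, 36 mm high, about 190 g, with a grey push button 34 mm across on top. z is its axis, up. The three lights look exactly alike; any one of them, regardless of name or place, has the stiff switch.
- button_3_top (a point): Centre of the flat top of light_3's button: 17 mm above the light's top face (53 mm above the desk) when up, about 8 mm above it once clicked down. A stiff button starts to move at 2 to 3 N, gains about 4 N per mm, passes 14 N at about 3 mm, never clicks and comes back up. 6 to 8 N is enough to tell.
- button_3 (a joint): Travel of light_3's button, m: 0 up, about 0.009 clicked down. A good button's resistance rises to about 4 N at 2 to 3 mm, then falls to nothing; by 6 mm it snaps down and stays, on a springy stop (about 4 N per mm) which a finger that follows it meets. More than 14 N damages any button.
- box_floor (a point): Point 2 mm above the inner floor of an open red pencil box fixed to the desk, 105 x 220 x 32 mm, walls and floor 3 mm (floor 3 mm above the desk): middle of its free floor, which reaches 40 mm each way in x, 105 mm in y. x across, y along the long side, z up. Two pencils, 8 mm thick, lie along the +x wall.
- bowl: White ceramic bowl of crayons, 112 mm across, 60 mm high with the crayons; origin at the centre of its underside. Bystander.
- jar: Small closed glass jar, 54 mm across, 70 mm high; origin at the centre of its underside. Bystander.
- sharpener: Yellow plastic sharpener, 45 x 60 x 50 mm; origin at the centre of its underside. Bystander.
Things that resemble listed ones, but are neither listed nor needed, are in the scene too. What is shaped like the part that bears light_3_center but green or purple is not meant.

How it is judged:
On the way, in this order (a step that is already met when the one before it is completed fails the run):
1. a first button has clicked and stays down (value of joint any of button_1, button_2, button_3 above 0.0075 m), for 0.2 s.
2. two buttons are clicked down ((value of joint each of button_1, button_2 above 0.0075 m or value of joint each of button_1, button_3 above 0.0075 m or value of joint each of button_2, button_3 above 0.0075 m)), for 0.2 s.
At the end, for the whole second after the job is handed in: Two lights have their buttons clicked down (over 7.5 mm) and stand upright within 30 mm of where they were; the third, its button up, stands upright (within 0.15 rad) at rest on the floor of the pencil box, its centre within 30 mm across and 90 mm along of the box_floor point (((value of joint button_1 below 0.003 m and x of light_1_center in the frame of box_floor between -0.03 and 0.03 m and y of light_1_center in the frame of box_floor between -0.09 and 0.09 m and z of light_1_center in the frame of box_floor between 0.01 and 0.024 m and angle between each of light_1_center, light_2_center, light_3_center's own z axis and vertical below 0.15 rad and linear speed of each of light_1, light_2, light_3 below 0.02 m/s and value of joint each of button_2, button_3 above 0.0075 m and distance of each of light_2_center, light_3_center from where it was at the start of the episode below 0.03 m) or (value of joint button_2 below 0.003 m and x of light_2_center in the frame of box_floor between -0.03 and 0.03 m and y of light_2_center in the frame of box_floor between -0.09 and 0.09 m and z of light_2_center in the frame of box_floor between 0.01 and 0.024 m and angle between each of light_2_center, light_1_center, light_3_center's own z axis and vertical below 0.15 rad and linear speed of each of light_2, light_1, light_3 below 0.02 m/s and value of joint each of button_1, button_3 above 0.0075 m and distance of each of light_1_center, light_3_center from where it was at the start of the episode below 0.03 m) or (value of joint button_3 below 0.003 m and x of light_3_center in the frame of box_floor between -0.03 and 0.03 m and y of light_3_center in the frame of box_floor between -0.09 and 0.09 m and z of light_3_center in the frame of box_floor between 0.01 and 0.024 m and angle between each of light_3_center, light_1_center, light_2_center's own z axis and vertical below 0.15 rad and linear speed of each of light_3, light_1, light_2 below 0.02 m/s and value of joint each of button_1, button_2 above 0.0075 m and distance of each of light_1_center, light_2_center from where it was at the start of the episode below 0.03 m))); the robot touches nothing.
It fails at once if a button is pushed with more than 14 N (contact force between any of the fingers, the arm and button_1 above 14 N or contact force between any of the fingers, the arm and button_2 above 14 N or contact force between any of the fingers, the arm and button_3 above 14 N).
It fails at once if a light is tipped over (angle between any of light_1_center, light_2_center, light_3_center's own z axis and vertical above 0.6 rad).
It fails at once if a light is dropped: falls free faster than 0.8 m/s (over 30 mm) ((linear speed of light_1 above 0.8 m/s and contact force between the fingers and light_1 below 0.1 N) or (linear speed of light_2 above 0.8 m/s and contact force between the fingers and light_2 below 0.1 N) or (linear speed of light_3 above 0.8 m/s and contact force between the fingers and light_3 below 0.1 N)).
It fails at once if the bowl, jar or sharpener is moved more than 20 mm (distance of any of bowl, jar, sharpener from where it was at the start of the episode above 0.02 m).
It also fails if it takes over 58 s, if anything falls off the work surface, if the arm or the gripper's body presses on something with over 40 N, if the wrist force passes 120 N, or if a joint passes its speed limit or range.

## Working session

There is one attempt and no reset: what is moved stays moved. The work goes in short steps, each a Python script; the robot and the scene stay as the last script left them, time stands still between calls to the robot, and variables do not carry over. Pictures are saved under pics/ and viewed, and the job is handed in when it is done.

```bash
mkdir -p pics; ls; python3 - <<'E'
from station import ctrl, effector, camera, camera_info
import cv2
for n in("side","top"):
    cv2.imwrite(f"pics/{n}0.png",camera(n)); print(n,camera_info(n))
o=ctrl.get_obs();print(o)
E
```

```text
pics
side {'camera_matrix': array([[405.19559527,   0.        , 311.18035559],
       [  0.        , 405.19559527, 198.58542936],
       [  0.        ,   0.        ,   1.        ]]), 'xyz': array([0.44571501, 0.68864035, 0.63714161]), 'orientation': array([[-0.98085836,  0.1353871 , -0.13995431],
       [-0.19400575, -0.61784841,  0.7619876 ],
       [ 0.01669274,  0.77455385,  0.63228766]])}
top {'camera_matrix': array([[475.33575443,   0.        , 312.86278568],
       [  0.        , 475.33575443, 196.41599905],
       [  0.        ,   0.        ,   1.        ]]), 'xyz': array([0.42135239, 0.02229282, 1.162038  ]), 'orientation': array([[-0.01719974,  0.98877441, -0.14842282],
       [-0.99970776, -0.0144847 ,  0.01935425],
       [ 0.01698713,  0.14871234,  0.98873458]])}
{'t': 0.1, 'joints': array([ 1.24750028,  0.61586099, -0.01267476,  1.42473852,  0.00806653,
        1.10339358, -0.04037559]), 'qd': array([-0.00111012, -0.00254792,  0.000587  , -0.0027966 , -0.00013159,
        0.0017394 , -0.00043312]), 'joint_torque': array([ 8.22629172e-04, -4.70380962e+01,  2.59992331e-01, -1.71571720e+01,
        1.00403588e-02,  5.87604722e-03,  2.03807787e-05]), 'tool_pos': array([ 0.18994736, -0.62090969,  0.23022886]), 'ee_rot': array([[ 9.56242639e-01,  2.92574068e-01, -6.55773687e-04],
       [ 2.92574801e-01, -9.56239971e-01,  2.25924363e-03],
       [ 3.39190883e-05, -2.35224795e-03, -9.99997233e-01]]), 'contact_force': array([0.50356158, 0.14339855, 0.01132494]), 'torque': array([-0.00236133,  0.0113898 , -0.03731487]), 'finger_gap': 0.08529903590325638}
```

View pics/top0.png

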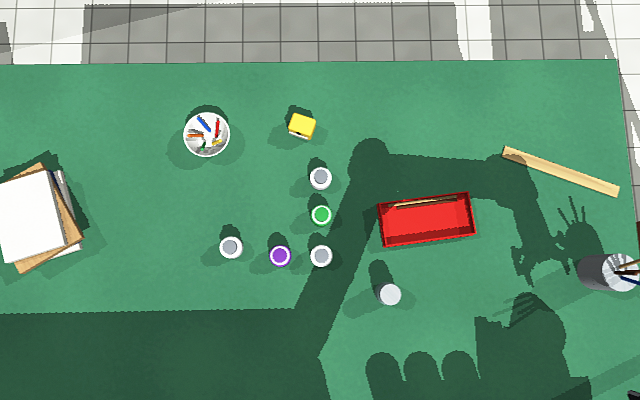

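View pics/side0.png

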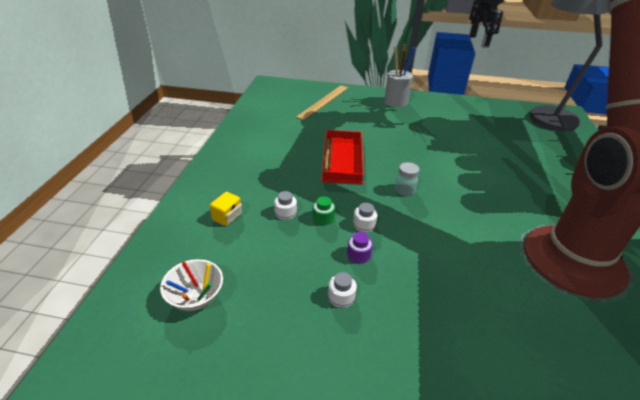

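The white lights with grey buttons are at top-view pixels (320,177), (231,247) and (321,256). The green light at (321,214) and the purple one at (280,256) are decoys. The jar is at (390,294). I'll make an enlarged crop to confirm and localize by button centres.

```bash
cat > h.py <<'E'
import numpy as np, cv2
from station import ctrl, effector, camera, camera_info
def proj(n,P):
    i=camera_info(n);K=i["camera_matrix"];R=np.array(i["orientation"])
    q=(np.atleast_2d(P)-i["xyz"])@R; q=q*[1,-1,-1]
    u=q@K.T; return u[:,:2]/u[:,2:]
def back(n,uv,z):
    i=camera_info(n);K=i["camera_matrix"];R=np.array(i["orientation"])
    d=np.linalg.inv(K)@[uv[0],uv[1],1]; d=R@(d*[1,-1,-1]); s=(z-i["xyz"][2])/d[2]
    return i["xyz"]+s*d
def blob(img,uv,r=14):
    # whitish/grey low saturation pixels near uv -> list
    hsv=cv2.cvtColor(img,cv2.COLOR_BGR2HSV); m=((hsv[...,1]<60)&(hsv[...,2]>70)).astype(np.uint8)
    mm=np.zeros_like(m);cv2.circle(mm,tuple(map(int,uv)),r,1,-1);return m*mm
E
python3 - <<'E'
from h import *
from scipy.optimize import least_squares
t=cv2.imread("pics/top0.png");s=cv2.imread("pics/side0.png")
cv2.imwrite("pics/crop_top.png",cv2.resize(t[150:320,200:480],None,fx=2.8,fy=2.8,interpolation=cv2.INTER_CUBIC))
cv2.imwrite("pics/crop_side.png",cv2.resize(s[120:320,160:440],None,fx=2.8,fy=2.8,interpolation=cv2.INTER_CUBIC))
def sil(P,n):
    a=np.linspace(0,2*np.pi,24,endpoint=False);pts=[]
    for r,z in((.026,0),(.026,.036),(.017,.036),(.017,.053)):
        pts.append(np.c_[P[0]+r*np.cos(a),P[1]+r*np.sin(a),np.full(24,z)])
    return [proj(n,p) for p in pts]
def mask(P,n,S=8,o=(0,0),sz=60):
    m=np.zeros((sz*S,sz*S),np.uint8)
    ps=sil(P,n)
    for pr in(np.r_[ps[0],ps[1]],np.r_[ps[2],ps[3]]):
        h=cv2.convexHull(((pr-o+.5)*S).astype(np.float32)).astype(np.int32);cv2.fillConvexPoly(m,h,255)
    return cv2.resize(m,(sz,sz),interpolation=cv2.INTER_AREA)/255.
for uv in((320,177),(231,247),(321,256)):
    P0=back("top",uv,.053)[:2]; out=[]
    for n,img in(("top",t),("side",s)):
        c=proj(n,[*P0,.025])[0]; o=(c-30).astype(int); w=img[o[1]:o[1]+60,o[0]:o[0]+60]
        hsv=cv2.cvtColor(w,cv2.COLOR_BGR2HSV); g=((hsv[...,1]<70)&(hsv[...,2]>60)).astype(float)
        yy,xx=np.mgrid[:60,:60]; g*=(np.hypot(xx-30,yy-30)<24)
        best=None
        for dx in np.arange(-.012,.0121,.001):
            for dy in np.arange(-.012,.0121,.001):
                e=np.abs(mask(P0+[dx,dy],n,4,o)-g).sum()
                if best is None or e<best[0]: best=(e,dx,dy)
        out.append((n,np.round(P0+best[1:],4),best[0],g.sum()))
    print(uv,np.round(P0,4),out)
for uv in((390,294),):print("jar",back("top",uv,.07))
for k in((380,207),(470,193),(476,236),(385,247)):print("box rim",back("top",k,.032))
for k in((301,122),):print("sharp",back("top",k,.05))
for k in((321,214),(280,256)):print("decoy",back("top",k,.05))
E
```

```text
Traceback (most recent call last):
  File "h.py", line 4, in proj
    i=camera_info(n);K=i["camera_matrix"];R=np.array(i["orientation"])
ValueError: time passes only in moves, steps and waits
```

View pics/crop_top.png

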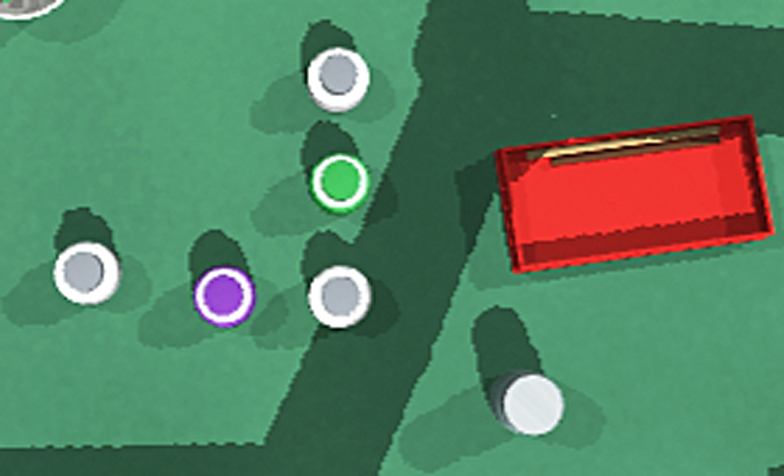

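View pics/crop_side.png

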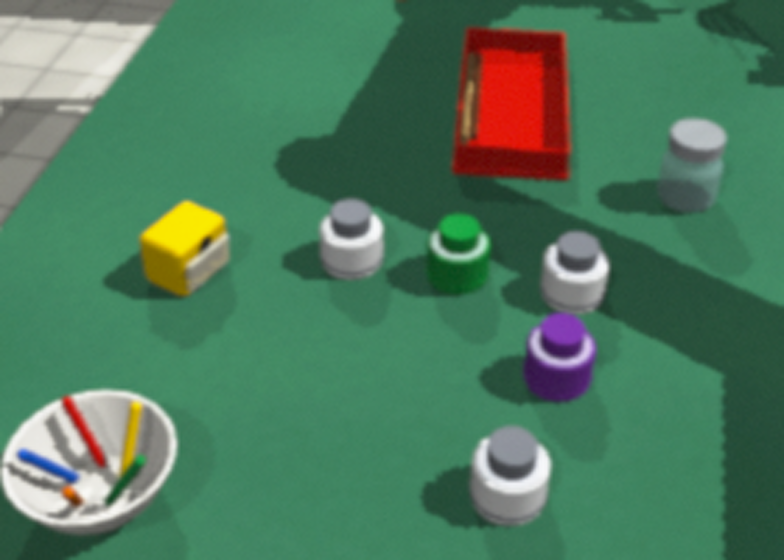

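The crops confirm three white discs with grey buttons. The green and purple ones are lookalikes. I'll cache the calibration and rerun the fit.

```bash
python3 - <<'E'
from station import camera_info
import pickle
pickle.dump({n:camera_info(n) for n in("top","side")},open("cal.pkl","wb"))
E
sed -i 's/^def proj/import pickle\nCAL=pickle.load(open("cal.pkl","rb"))\ndef proj/; s/i=camera_info(n)/i=CAL[n]/' h.py
cat > fit.py <<'E'
import sys
from h import *
from scipy.optimize import minimize
def sil(P,n,h):
    a=np.linspace(0,2*np.pi,24,endpoint=False)
    return [proj(n,np.c_[P[0]+r*np.cos(a),P[1]+r*np.sin(a),np.full(24,z)]) for r,z in((.026,0),(.026,.036),(.017,.036),(.017,h))]
def mask(P,n,S,o,h,sz=60):
    m=np.zeros((sz*S,sz*S),np.uint8); ps=sil(P,n,h)
    for pr in(np.r_[ps[0],ps[1]],np.r_[ps[2],ps[3]]):
        cv2.fillConvexPoly(m,cv2.convexHull(((pr-o+.5)*S).astype(np.float32)).astype(np.int32),255)
    return cv2.resize(m,(sz,sz),interpolation=cv2.INTER_AREA)/255.
def fit(imgs,P0,h=.053):
    out={}
    for n,img in imgs.items():
        c=proj(n,[*P0,.025])[0]; o=(c-30).astype(int); w=img[o[1]:o[1]+60,o[0]:o[0]+60]
        hsv=cv2.cvtColor(w,cv2.COLOR_BGR2HSV); g=((hsv[...,1]<70)&(hsv[...,2]>60)).astype(float)
        yy,xx=np.mgrid[:60,:60]; g*=(np.hypot(xx-30,yy-30)<24)
        best=min((np.abs(mask(P0+np.array([dx,dy]),n,4,o,h)-g).sum(),dx,dy) for dx in np.arange(-.012,.0121,.0015) for dy in np.arange(-.012,.0121,.0015))
        out[n]=(np.round(P0+np.array(best[1:]),4),round(best[0]),g.sum())
    return out
E
python3 - <<'E'
from fit import *
I={"top":cv2.imread("pics/top0.png"),"side":cv2.imread("pics/side0.png")}
for uv in((320,177),(231,247),(321,256)):
    P0=back("top",uv,.053)[:2]; print(uv,P0.round(4),fit(I,P0))
for k,uv,z in(("jar",(390,294),.07),("rim",(380,207),.032),("rim",(470,193),.032),("rim",(476,236),.032),("rim",(385,247),.032),("sharp",(301,122),.05),("green",(321,214),.05),("purple",(280,256),.05)):print(k,back("top",uv,z).round(3))
E
```

```text
(320, 177) [ 0.6342 -0.0172] {'top': (array([ 0.6387, -0.0187]), 23, np.float64(414.0)), 'side': (array([ 0.6372, -0.0157]), 23, np.float64(567.0))}
(231, 247) [0.4722 0.1922] {'top': (array([0.4737, 0.1982]), 24, np.float64(435.0)), 'side': (array([0.4737, 0.1997]), 40, np.float64(849.0))}
(321, 256) [ 0.448  -0.0159] {'top': (array([ 0.4495, -0.0174]), 22, np.float64(403.0)), 'side': (array([ 0.4495, -0.0144]), 37, np.float64(620.0))}
jar [ 0.36 -0.17  0.07]
rim [ 0.563 -0.161  0.032]
rim [ 0.594 -0.38   0.032]
rim [ 0.49  -0.388  0.032]
rim [ 0.467 -0.169  0.032]
sharp [0.771 0.026 0.05 ]
green [ 0.546 -0.018  0.05 ]
purple [0.45  0.079 0.05 ]
```

```bash
cat >> h.py <<'E'
def Rdown(a): # tool down, jaw (y) axis at world angle a
    y=np.array([np.cos(a),np.sin(a),0]);z=np.array([0,0,-1.]);return np.c_[np.cross(y,z),y,z]
L={"A":np.array([.638,-.017]),"B":np.array([.4737,.199]),"C":np.array([.4495,-.016])}
E
python3 - <<'E'
from h import *
c=np.array([back("top",k,.032)[:2] for k in((378.2,203.6),(468.6,191.8),(476,233.9),(383.9,247.1))])
print(c.round(3)); m=c.mean(0); u=(c[0]+c[3]-c[1]-c[2]);print(m,np.degrees(np.arctan2(u[1],u[0])),[np.linalg.norm(c[i]-c[i-1]).round(3) for i in range(4)])
for k in L:
  for a in(-np.pi/2,np.pi/2,-np.pi/2-.14,0):
    q=ctrl.solve_ik([*L[k],.06],Rdown(a)); print(k,a,None if q is None else np.round(q,2), ctrl.solve_ik([*L[k],.004],Rdown(a)) is not None)
E
```

```text
[[ 0.571 -0.157]
 [ 0.597 -0.377]
 [ 0.495 -0.388]
 [ 0.467 -0.166]]
[ 0.53240149 -0.27207622] 96.86836783464338 [np.float64(0.105), np.float64(0.222), np.float64(0.103), np.float64(0.224)]
A -1.5707963267948966 [-0.03  0.79  0.03  1.63 -0.04  0.73 -1.55] True
A 1.5707963267948966 [ 0.4   0.9  -0.73  1.61  0.72  0.92  0.96] True
A -1.7107963267948967 [-0.05  0.79  0.07  1.63 -0.08  0.73 -1.65] True
A 0 [ 0.2   0.81 -0.36  1.62  0.38  0.78 -0.33] True
B -1.5707963267948966 [-0.43  0.65 -0.02  1.99  0.02  0.5  -2.03] True
B 1.5707963267948966 [-0.13  0.7  -0.47  1.98  0.55  0.59  0.59] True
B -1.7107963267948967 [-0.46  0.65  0.02  1.99 -0.03  0.5  -2.12] True
B 0 [-0.14  0.7  -0.46  1.98  0.53  0.59 -0.96] True
C -1.5707963267948966 [-0.03  0.6   0.03  2.16 -0.04  0.39 -1.54] True
C 1.5707963267948966 [ 0.35  0.65 -0.53  2.15  0.68  0.51  0.87] True
C -1.7107963267948967 [-0.05  0.6   0.05  2.16 -0.08  0.39 -1.64] True
C 0 [ 0.16  0.61 -0.25  2.15  0.36  0.42 -0.38] True
```

```bash
cat >> h.py <<'E'
A0=-1.45
def press(xy,z0=.058):
    ctrl.servo_line([*xy,z0+.004],speed=.1); ctrl.dwell(.15)
    f0=np.array(ctrl.get_obs()["contact_force"])
    z=z0; zc=None; peak=0; log=[]; res="none"
    while z>.040:
        ctrl.servo_line([*xy,z],speed=.01)
        o=ctrl.get_obs(); f=o["contact_force"][2]-f0[2]; zt=o["tool_pos"][2]
        log.append((round(z*1e3,1),round(zt*1e3,2),round(f,2)))
        if zc is None and f>.8: zc=zt
        peak=max(peak,f)
        if f>6.5: res="stiff?";break
        if zc is not None and zc-zt>.0055 and f<1.5: res="clicked?";break
        z-=.0005 if zc is not None or z<.0545 else .001
    ctrl.servo_line([*xy,z0+.01],speed=.08)
    print(res,"contact z",zc,"peak",peak,"t",ctrl.get_obs()["t"],f0.round(2)); print(log)
    return res
E
python3 - <<'E'
from h import *
effector.gripper_to(0.0)
ctrl.move_pose([*L["A"],.14],Rdown(A0))
print(ctrl.get_obs()["t"],ctrl.get_obs()["tool_pos"])
ctrl.servo_line([*L["A"],.075],speed=.15);print(ctrl.get_obs()["t"])
cv2.imwrite("pics/s1.png",camera("side"))
press(L["A"])
cv2.imwrite("pics/s2.png",camera("side"))
E
```

```text
3.5417 [ 0.63804136 -0.01870869  0.14011824]
4.125
clicked? contact z 0.05286195310378753 peak 4.9000979759396115 t 9.8167 [-0.17 -0.28  0.55]
[(58.0, np.float64(57.91), np.float64(-1.42)), (57.0, np.float64(56.93), np.float64(-0.48)), (56.0, np.float64(55.92), np.float64(-1.26)), (55.0, np.float64(54.91), np.float64(-0.17)), (54.0, np.float64(53.92), np.float64(-0.34)), (53.5, np.float64(53.47), np.float64(-0.5)), (53.0, np.float64(53.21), np.float64(0.73)), (52.5, np.float64(52.86), np.float64(2.8)), (52.0, np.float64(52.3), np.float64(3.71)), (51.5, np.float64(51.68), np.float64(4.76)), (51.0, np.float64(51.09), np.float64(3.85)), (50.5, np.float64(50.52), np.float64(4.9)), (50.0, np.float64(49.89), np.float64(3.03)), (49.5, np.float64(49.33), np.float64(2.23)), (49.0, np.float64(48.81), np.float64(1.53)), (48.5, np.float64(48.17), np.float64(-0.29)), (48.0, np.float64(47.37), np.float64(-0.28)), (47.5, np.float64(47.27), np.float64(-1.01))]
```

```bash
python3 - <<'E'
import cv2
s=[cv2.imread(f"pics/s{i}.png")[130:250,200:440] for i in(1,2)]
import numpy as np
cv2.imwrite("pics/s12.png",cv2.resize(np.hstack(s),(800,200),interpolation=cv2.INTER_CUBIC))
E
python3 - <<'E'
from h import *
ctrl.servo_line([*L["A"],.11],speed=.2)
ctrl.move_pose([*L["C"],.11],Rdown(A0))
print(ctrl.get_obs()["t"])
ctrl.servo_line([*L["C"],.07],speed=.15)
press(L["C"])
cv2.imwrite("pics/s3.png",camera("side"))
E
```

```text
11.0
stiff? contact z 0.05789469803441887 peak 7.56243956286586 t 15.7167 [-0.14 -0.26 -0.65]
[(58.0, np.float64(57.89), np.float64(1.21)), (57.5, np.float64(57.49), np.float64(1.5)), (57.0, np.float64(56.98), np.float64(1.01)), (56.5, np.float64(56.46), np.float64(-0.06)), (56.0, np.float64(55.97), np.float64(0.84)), (55.5, np.float64(55.48), np.float64(0.39)), (55.0, np.float64(54.95), np.float64(-0.06)), (54.5, np.float64(54.48), np.float64(0.92)), (54.0, np.float64(53.94), np.float64(1.07)), (53.5, np.float64(53.46), np.float64(0.9)), (53.0, np.float64(53.13), np.float64(1.5)), (52.5, np.float64(52.81), np.float64(5.35)), (52.0, np.float64(52.47), np.float64(7.56))]
```

View pics/s12.png

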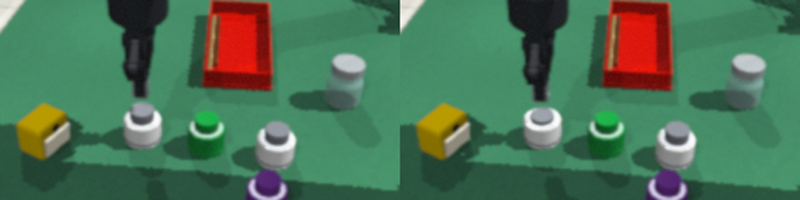

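View pics/s3.png

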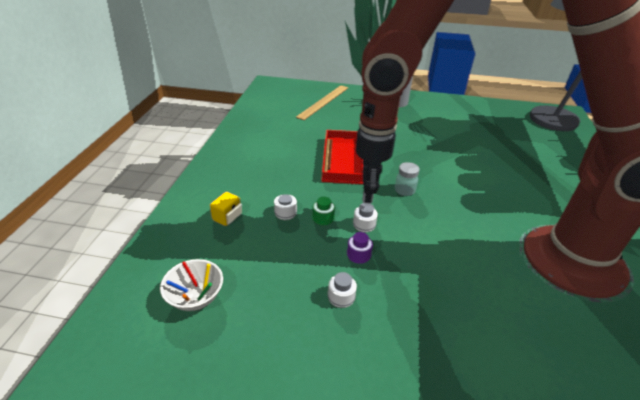

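A's button is visibly down (side pixel about (285,200)). C gave about 7 N within 1 mm, so it looks stiff. B comes next and serves as the cross-check.

```bash
python3 - <<'E'
from h import *
ctrl.servo_line([*L["C"],.10],speed=.2)
ctrl.move_pose([*L["B"],.10],Rdown(A0))
ctrl.servo_line([*L["B"],.07],speed=.15)
press(L["B"],.056)
ctrl.servo_line([*L["B"],.13],speed=.2)
cv2.imwrite("pics/s4.png",camera("side")[120:320,160:440].repeat(2,0).repeat(2,1));t=camera("top");cv2.imwrite("pics/t4.png",t)
from fit import *
print(fit({"top":t},L["C"]),fit({"top":t},L["B"],.044))
E
```

```text
clicked? contact z 0.05272804421767118 peak 4.825669706417281 t 22.6333 [-0.06 -0.18  0.3 ]
[(56.0, np.float64(55.92), np.float64(0.02)), (55.0, np.float64(54.94), np.float64(-1.1)), (54.0, np.float64(53.93), np.float64(-0.36)), (53.5, np.float64(53.48), np.float64(-0.85)), (53.0, np.float64(53.15), np.float64(0.76)), (52.5, np.float64(52.73), np.float64(2.7)), (52.0, np.float64(52.16), np.float64(3.89)), (51.5, np.float64(51.55), np.float64(4.55)), (51.0, np.float64(51.05), np.float64(4.83)), (50.5, np.float64(50.48), np.float64(4.25)), (50.0, np.float64(49.92), np.float64(2.97)), (49.5, np.float64(49.39), np.float64(3.34)), (49.0, np.float64(48.84), np.float64(2.04)), (48.5, np.float64(48.37), np.float64(1.04)), (48.0, np.float64(47.83), np.float64(0.45)), (47.5, np.float64(47.27), np.float64(0.39)), (47.0, np.float64(46.92), np.float64(-0.46))]
{'top': (array([ 0.4495, -0.0175]), 24, np.float64(408.0))} {'top': (array([0.4737, 0.196 ]), 317, np.float64(286.0))}
```

View pics/s4.png

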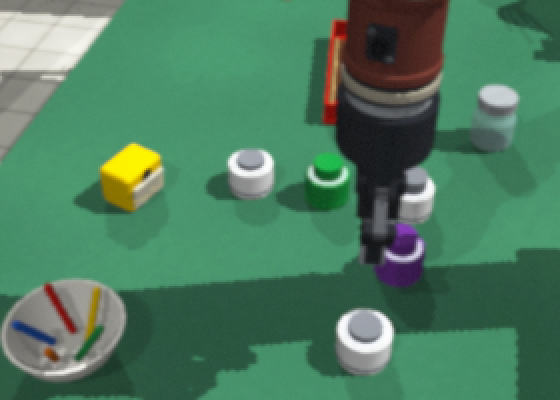

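View pics/t4.png

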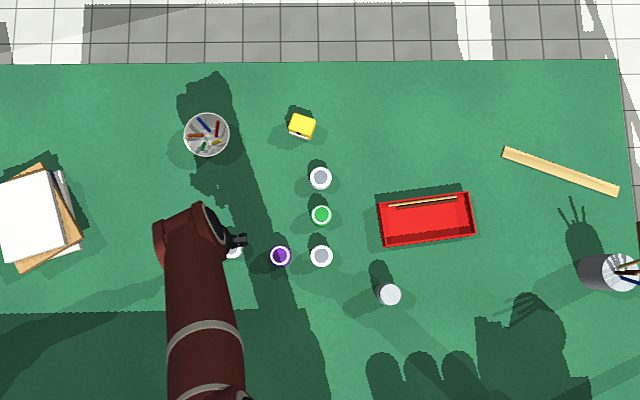

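A and B are both clicked, with A's button at t4 pixel (320,177) and B's at s4 crop pixel (365,325). C at (321,256) is therefore the stiff one, and it still stands where it was. I'll grasp it now.

```bash
python3 - <<'E'
from h import *
c=np.array([.4495,-.0165])
ctrl.servo_line([*L["B"],.13],speed=.3)
ctrl.move_pose([*c,.13],Rdown(A0))
effector.gripper_to(.078)
ctrl.servo_line([*c,.005],speed=.12)
o=ctrl.get_obs();print(o["t"],o["tool_pos"],o["contact_force"])
effector.gripper_to(.045,effort=35)
o=ctrl.get_obs();print(o["t"],o["finger_gap"],o["tool_pos"],o["contact_force"])
cv2.imwrite("pics/s5.png",cv2.resize(camera("side")[140:300,240:460],None,fx=3,fy=3))
E
```

```text
26.2417 [ 0.44993101 -0.01652191  0.00549469] [0.42959643 0.10441391 1.07162973]
26.6083 0.05000631395392126 [ 0.44987845 -0.01635403  0.00569678] [-0.14712504  0.12684838  6.71569556]
```

View pics/s5.png

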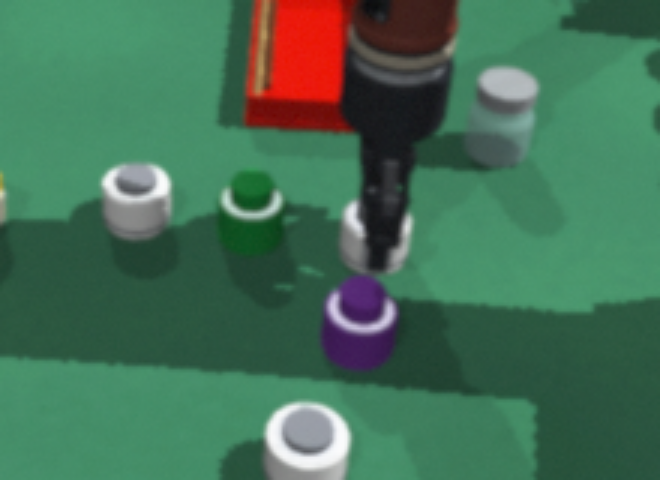

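```bash
python3 - <<'E'
from h import *
c=np.array([.4495,-.0165]);b=np.array([.5255,-.2725])
ctrl.servo_line([*c,.11],speed=.12)
o=ctrl.get_obs();print(o["t"],o["finger_gap"],o["contact_force"])
ctrl.servo_line([*b,.11],speed=.15)
o=ctrl.get_obs();print(o["t"],o["finger_gap"],o["tool_pos"],o["contact_force"])
cv2.imwrite("pics/s6.png",cv2.resize(camera("side")[60:240,240:460],None,fx=3,fy=3))
cv2.imwrite("pics/t6.png",cv2.resize(camera("top")[150:320,280:500],None,fx=3,fy=3))
E
```

```text
27.6833 0.05011821858840527 [-0.41240959 -0.40821701 -2.30071752]
29.6167 0.05005086448022135 [ 0.52550661 -0.27135773  0.11000328] [-0.13768586  0.78317697 -2.10397876]
```

View pics/s6.png

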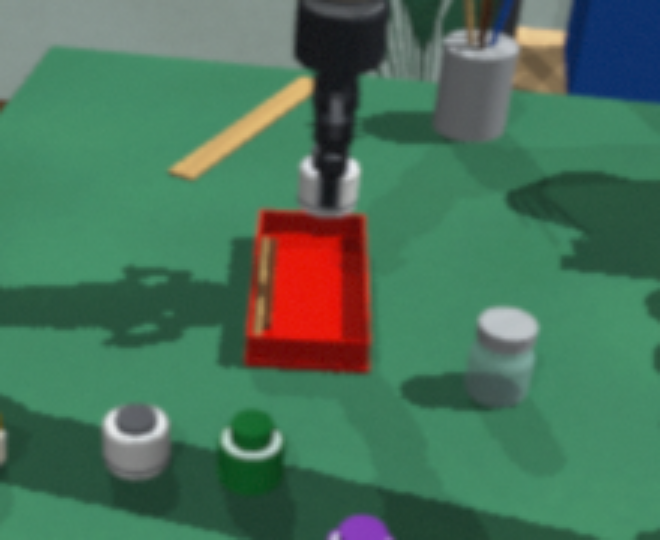

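View pics/t6.png

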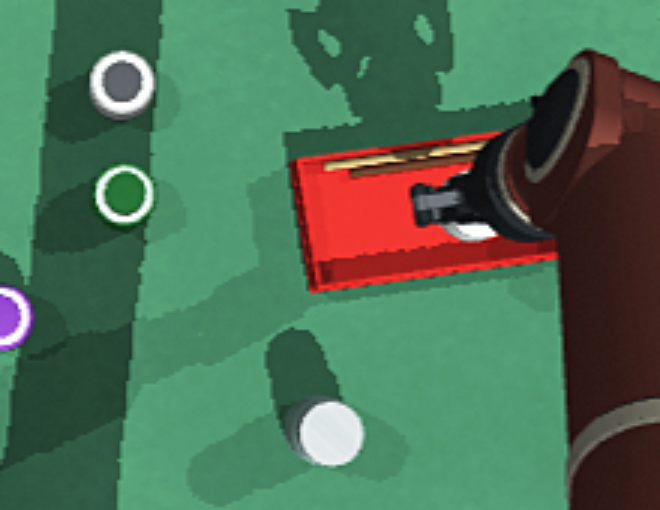

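The light is held level over the box middle, clear of the pencils. Now I'll lower it.

```bash
python3 - <<'E'
from h import *
b=np.array([.5255,-.2725])
ctrl.servo_line([*b,.014],speed=.1); ctrl.dwell(.1)
z=.012; f0=np.mean([ctrl.get_obs()["contact_force"][2]]); 
while z>.005:
    ctrl.servo_line([*b,z],speed=.02); o=ctrl.get_obs(); f=o["contact_force"][2]; print(round(z,4),o["tool_pos"][2].round(4),f.round(2))
    if f-f0>4: break
    z-=.0005
effector.gripper_to(.066)
ctrl.dwell(.1)
o=ctrl.get_obs();print(o["t"],o["finger_gap"],o["contact_force"])
ctrl.servo_line([*b,.16],speed=.12)
ctrl.servo_line([.45,-.45,.20],speed=.3)
s,t=camera("side"),camera("top");cv2.imwrite("pics/s7.png",s);cv2.imwrite("pics/t7.png",t)
print(ctrl.get_obs()["t"])
from fit import *
for n,h in(("A",.044),("B",.044)):print(n,fit({"top":t,"side":s},L[n],h))
print(back("top",(430,222),.056))
E
```

```text
0.012 0.0121 -2.29
0.0115 0.0115 -1.43
0.011 0.011 -1.35
0.0105 0.0105 -1.84
0.01 0.01 -2.54
0.0095 0.0095 -1.67
0.009 0.0089 -1.04
0.0085 0.0088 0.46
0.008 0.0088 4.7
33.575 0.06576446800339873 [ 0.13333699  0.31306575 -0.78697224]
35.9
A {'top': (array([ 0.638 , -0.0185]), 22, np.float64(415.0)), 'side': (array([ 0.638 , -0.0155]), 32, np.float64(534.0))}
B {'top': (array([0.4737, 0.1975]), 20, np.float64(436.0)), 'side': (array([0.4737, 0.199 ]), 40, np.float64(836.0))}
[ 0.52271857 -0.27293191  0.056     ]
```

View pics/s7.png

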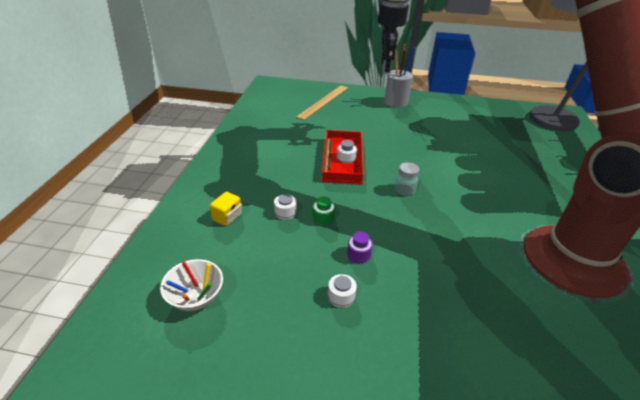

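View pics/t7.png

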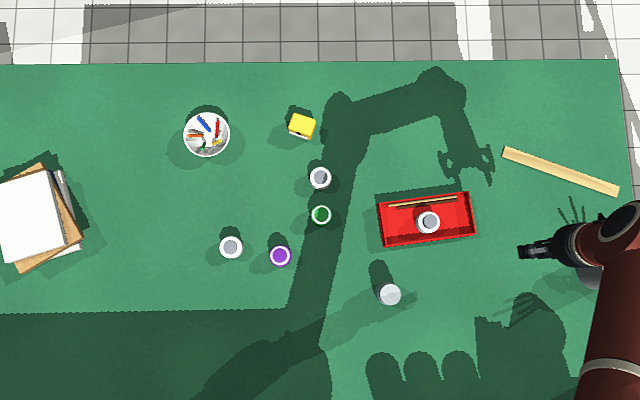

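The stiff light stands upright in the box at top pixel (428,222), beside the pencils with its button up. A and B are clicked and still in place, and the bowl, jar and sharpener are unmoved. I'll hand it in.

```bash
python3 - <<'E'
from station import ctrl
o=ctrl.get_obs();print(o["t"],o["contact_force"])
ctrl.close_job()
E
```

```text
35.9 [0.32462145 0.27559306 0.89721824]
the job is handed in; nothing more can be done
```

The job is handed in at 35.9 s of the 58 s allowed. Two lights are clicked down, and the stiff one stands in the red pencil box.

- **Good lights:** the ones at about (0.638, -0.017) and (0.474, 0.199) clicked, with a peak of about 4.9 N each. Refitting them in the last pictures put both within about 2 mm of where they started, upright, with their buttons down.
- **Stiff light:** the one at (0.450, -0.016) reached 7.6 N within about 1 mm without giving, so I stopped pushing. I gripped it, carried it over and lowered it until the force rose at floor height, then let go. In the final images it stands upright beside the pencils with its button up, near the middle of the free floor.
- **Bystanders:** the bowl, jar and sharpener sit at the same pixels as at the start, and the arm is clear of everything.

No check failed. The force readings carry about ±1 N of noise. That made the recorded contact height for the stiff light wrong, since it triggered early at 57.9 mm. The stiff verdict does not depend on it, because the other two lights both clicked.

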